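# Lock the filter cartridge into the extraction head

## Task

Fit the filter cartridge that has two lugs at its foot into the round filter head on the bench: lower it with its lugs through the two slots, push it down against the spring plate and turn it a quarter turn clockwise (seen from above), so that the lugs are caught under the lip and its wing grip points at the two dark ribs on the rim. Then let go; it must stay locked and upright. Leave the other cartridge, the one with the cross-shaped grip, standing where it is.

Things in the scene. Friction and masses are not known exactly. Their poses are not given: they have to be found in the camera images.
- bayonet_cartridge_center (a point): White cartridge, 109 mm tall, 0.14 kg; point on its axis, half-way up. z up, x along the wing grip and both lugs (same after a half turn). From the underside: flat bar 74 (x) x 14 (y) x 8 mm, its ends are the lugs; neck 40 mm diameter to 30 mm; pleated body 54 mm diameter to 75 mm; then one upright wing 54 mm long (x), 12 mm thick (y), up to 109 mm: grip it across, fingertips just above the body.
- plain_cartridge_center (a point): The other white cartridge, to be left alone: same height and body, but a round foot of 52 mm diameter without lugs and a cross-shaped grip (two crossed wings). Point on its axis, half-way up (54.5 mm above its underside). The two cartridges may have changed places.
- head_mouth (a point): Fixed round aluminium filter head, 104 mm diameter, 40 mm high. Point on its axis, level with the top of its lip. z up, x through the two slots, y through the two dark ribs on the rim. Lip 6 mm thick, bore 54 mm; slots 27 mm wide at the bore, flaring out to the inner wall (84 mm diameter). Stops allow about 110 degrees clockwise. Locked, the cartridge's underside is 14 mm below this point.
- spring_plate (a joint): Sprung plate, 60 mm diameter, inside the head: metres pressed down, 0 at rest (its top 10 mm below the top of the lip) to 0.014; 3.5 N to start, 7 N at the bottom. A cartridge put in through the slots stands on it, unable to turn; pressed 4 mm or more (9 mm is mid-range) the lugs can turn under the lip. Let go after the turn, the plate lifts the lugs against the lip and holds them.

How it is judged (in metres and radians):
At the end, for the whole second after the job is handed in: The cartridge with the lugs stands upright in the filter head (tilt under about 8 degrees, axes within 12 mm), at rest, its lugs caught below the lip (its underside at least 9 mm below the top of the lip) and its wing within 25 degrees of the line through the two dark ribs (horizontal distance between bayonet_cartridge_center and head_mouth below 0.012 m and z of bayonet_cartridge_center in the frame of head_mouth below 0.0455 m and angle between the x axis of bayonet_cartridge_center and the y axis of head_mouth, either way round below 0.44 rad and angle between bayonet_cartridge_center's own z axis and vertical below 0.15 rad and linear speed of bayonet_cartridge below 0.02 m/s); the robot touches nothing.
It fails at once if the other cartridge is moved by more than 30 mm (distance of plain_cartridge_center from where it was at the start of the episode above 0.03 m).
It also fails if it takes over 40 s, if anything falls off the work surface, if the arm or the gripper's body presses on something with over 40 N, if the wrist force passes 120 N, or if a joint passes its speed limit or range.

## Robot

A 7-joint arm with a two-finger parallel gripper is mounted at the origin on a cart in front of the work surface, level with it; the furniture and walls round the work are solid. World frame = base frame: x ahead of the robot, y to its left, z up, the work surface at z = 0. Lengths are in mm, angles in rad, forces in N, time in s.
With the tool pointing down it reaches from about 400 to 850 mm from the base axis. Payload 4.4 kg.
Tool frame: the origin (TCP) lies between the finger pads; the fingertips stand 25 mm ahead of it and the grasp point (between the pads) lies 6 mm ahead of it; z points along the fingers, y is the line along which they close (so a half turn about z gives the same grasp; the last joint's range is limited). The gripper opens to 94 mm and grips with 3 to 60 N. Pads are 16 mm wide; open, the fingers measure 119 mm over their backs; the gripper's body (75 mm by 177 mm) begins 78 mm behind the grasp point.
Start: joints at [1.272, 0.628, 0.038, 1.517, -0.027, 0.996, -0.02], TCP at [149.985, -632.473, 204.878] pointing down, gripper open.
Joint ranges: [-3.06, 3.06], [-0.37, 2.12], [-1.25, 1.32], [0.18, 2.47], [-1.1, 4.24], [0.23, 1.98], [-2.94, 2.94]. Speed limits (rad/s): [2.57, 2.57, 3.14, 3.14, 3.14, 3.14, 3.14].

## Interface

Orientations are given as a rotation vector (axis times angle).
In Python, from bench import arm gives the robot as it stands. Calls block until the motion is done:
- arm.movep(position, orientation): joint-space move of the TCP to a pose.
- arm.move_straight(position, vel=150, frame=None, f_stop=None): straight line of the TCP; frame=None keeps the orientation; vel is the mean speed in mm/s. With f_stop (N) it stops when the force on the tool has changed by that much, and returns True; else False.
- arm.set_joints(angles): joint-space move.
- arm.command_gripper(opening): finger opening in mm; the grip force is fixed at half the most; returns when the fingers have stopped.
- arm.hold(seconds).
- arm.inverse_kinematics(position, orientation): joint angles nearest the present ones, or None.
- arm.capture(name): name is "side" or "top" or "wrist"; returns a dict with "img" (400x640x3 uint8, red, green, blue), "camera_matrix" (3x3 intrinsics, pixels), "distortion" ([k1, k2, p1, p2, k3] as OpenCV has them; the pictures are not rectified), "world_to_cam" (4x4, takes a point from world to camera coordinates). Camera axes: x right, y down, z forward; pixel columns grow to the right and rows downward; lengths in mm; the calibration is good to about 2 mm. A picture is of the moment at which its call begins. There is no depth.
A pose or a line that the arm cannot do raises arm.MotionError and nothing moves.
- arm.finish_job(): hands the job in; it is judged then, once.
Readings, each from a call of its own:
- arm.current_time_s(): time.
- arm.current_q(): joint angles.
- arm.current_qvel(): joint speeds.
- arm.current_effort(): joint torques, N m.
- arm.current_position(): TCP position.
- arm.current_tool_rot(): TCP orientation.
- arm.current_force(): force on the tool from outside, world axes, zero at the start.
- arm.current_torque(): the same for the moment, N m.
- arm.current_gripper_width(): finger opening in mm.
- arm.current_finger_force(): force on a finger pad.
Only numpy, scipy, OpenCV 4.12 (cv2) and the standard library are available. Lean on these libraries where they do the work, as an engineer would, in place of code of your own. Each camera call takes 0.05 s, during which the arm holds its last target. There are 200 camera calls.

## Working session

There is one attempt and no reset: what is moved stays moved. The work goes in short steps, each a Python script; the robot and the scene stay as the last script left them, time stands still between calls to the robot, and variables do not carry over. Pictures are saved under pics/ and viewed, at most 10 in all, crops included, and the job is handed in when it is done.

```bash
mkdir -p pics; ls; cat > h.py <<'E'
import numpy as np, cv2
from bench import arm
def snap(n,f=None):
    c=arm.capture(n)
    if f: cv2.imwrite('pics/'+f,c['img'][:,:,::-1])
    return c
def ray(c,px,z):
    "pixels -> world points on plane z"
    px=np.array(px,float).reshape(-1,1,2)
    n=cv2.undistortPoints(px,np.array(c['camera_matrix']),np.array(c['distortion'],float)).reshape(-1,2)
    T=np.array(c['world_to_cam']);R,t=T[:3,:3],T[:3,3]
    o=-R.T@t; d=np.c_[n,np.ones(len(n))]@R
    return o+d*((z-o[2])/d[:,2])[:,None]
def proj(c,P):
    T=np.array(c['world_to_cam'])
    return cv2.projectPoints(np.array(P,float).reshape(-1,3),cv2.Rodrigues(T[:3,:3])[0],T[:3,3],np.array(c['camera_matrix']),np.array(c['distortion'],float))[0].reshape(-1,2)
E
python3 - <<'E'
from h import *
for n in ('top','side'):
    c=snap(n,n+'0.png'); T=np.array(c['world_to_cam']); print(n,-T[:3,:3].T@T[:3,3],T[2,:3],c['camera_matrix'][0][0])
    np.save(n,c,allow_pickle=True)
print(arm.current_tool_rot(),arm.current_time_s())
E
```

```text
pics
top [ 279.2172939  -125.25023284 1162.88806774] [ 0.17962463  0.01760176 -0.98357774] 484.9292744486331
side [ 234.2546311  -718.73439656  660.7628058 ] [ 0.23515586  0.69393576 -0.68055483] 451.4730473626964
[-3.11873933e+00 -3.64586042e-01  3.28793389e-04] 0.1
```

View pics/top0.png

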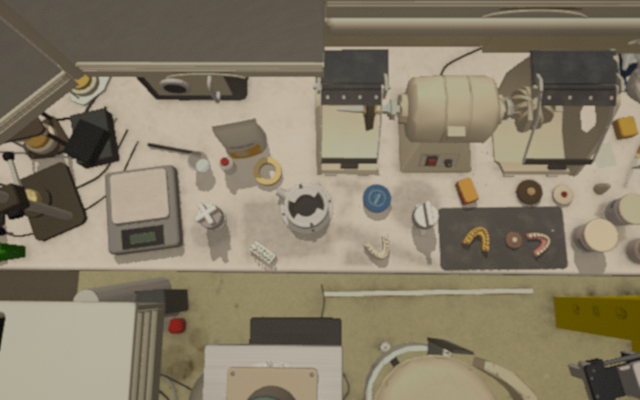

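View pics/side0.png

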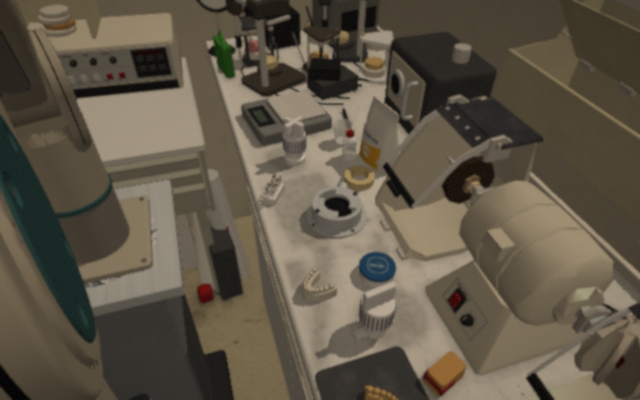

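The top view shows the lug cartridge (single wing) at about (425,215), the head at (305,206) and the plain cartridge (cross grip) at (209,215). The side view shows the same arrangement, with the lug cartridge at (378,308). I'll zoom in on each.

```bash
python3 - <<'E'
from h import *
t=np.load('top.npy',allow_pickle=True).item(); s=np.load('side.npy',allow_pickle=True).item()
def crop(c,x,y,w,h,k): return cv2.resize(c['img'][y:y+h,x:x+w,::-1],None,fx=k,fy=k,interpolation=cv2.INTER_CUBIC)
a=np.hstack([crop(t,265,165,80,60+20,5),crop(t,385,175,80,80,5)])
b=np.hstack([crop(s,295,175,80,80,5)[:200*2],crop(s,335,270,80,80,5)])
im=np.vstack([a,b])
cv2.imwrite('pics/z.png',cv2.resize(im,(600,600)))
print(ray(t,[[305,206]],40),ray(t,[[425,215]],109),ray(t,[[209,215]],109), ray(t,[[450,103],[400,170],[470,170]],50))
E
```

```text
[[470.94960016 -71.59003639  40.        ]] [[ 441.22721813 -338.15239967  109.        ]] [[437.37554343 136.67358954 109.        ]] [[ 723.94050726 -417.95624376   50.        ]
 [ 556.95342485 -294.46949073   50.        ]
 [ 558.0357039  -458.45909768   50.        ]]
```

View pics/z.png

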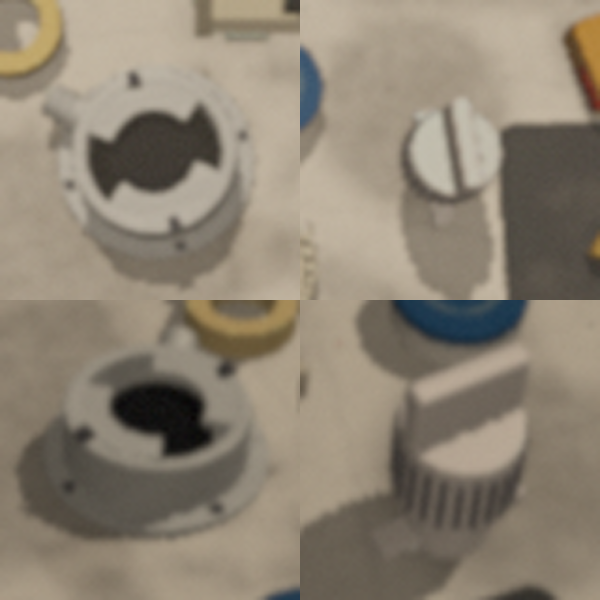

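The zoom shows the head's ribs on the rim at full-frame top pixels of about (301,186) and (312,225). Its slots run roughly from (292,210) to (320,200). The wing is nearly vertical in the image, i.e. along world x. Next I'll check the inverse kinematics and take wrist views for a finer measurement.

```bash
cat >> h.py <<'E'
from scipy.spatial.transform import Rotation as Ro
def down(a):
    "tool z down, tool y along world angle a (rad)"
    y=np.array([np.cos(a),np.sin(a),0]); z=np.array([0,0,-1.]); x=np.cross(y,z)
    return Ro.from_matrix(np.c_[x,y,z]).as_rotvec()
E
python3 - <<'E'
from h import *
R=Ro.from_rotvec(arm.current_tool_rot()).as_matrix(); a0=np.arctan2(R[1,1],R[0,1]); print('yaw',a0)
for p in ([441,-338,110],[471,-72,150],[471,-72,120]):
  for d in range(-180,181,30):
    q=arm.inverse_kinematics(p,down(np.radians(d))); print(p,d,None if q is None else np.round(q,2))
arm.movep([441,-338,330],down(np.pi/2 if a0>0 else -np.pi/2)); c=snap('wrist','w1.png'); np.save('w1',c)
arm.movep([440,-72,300],down(np.pi/2 if a0>0 else -np.pi/2)); c=snap('wrist','w2.png'); np.save('w2',c)
T=np.array(c['world_to_cam']);print(-T[:3,:3].T@T[:3,3],T[2,:3]); print(arm.current_time_s(),arm.current_q())
cv2.imwrite('pics/w12.png',cv2.resize(np.vstack([cv2.imread('pics/w1.png'),cv2.imread('pics/w2.png')]),(480,600)))
E
```

```text
yaw -1.3380492771769688
[441, -338, 110] -180 [ 0.29  0.67  0.5   1.88 -0.48  0.7  -2.08]
[441, -338, 110] -150 [ 0.38  0.65  0.35  1.88 -0.34  0.67 -1.69]
[441, -338, 110] -120 [ 0.46  0.63  0.22  1.88 -0.21  0.65 -1.29]
[441, -338, 110] -90 [ 0.55  0.62  0.09  1.88 -0.09  0.65 -0.89]
[441, -338, 110] -60 [ 0.62  0.62 -0.03  1.87  0.02  0.65 -0.47]
[441, -338, 110] -30 [ 0.69  0.62 -0.14  1.87  0.13  0.66 -0.05]
[441, -338, 110] 0 [ 0.77  0.63 -0.25  1.87  0.24  0.67  0.37]
[441, -338, 110] 30 [ 0.86  0.65 -0.4   1.87  0.37  0.7   0.77]
[441, -338, 110] 60 [ 0.95  0.67 -0.54  1.87  0.49  0.74  1.18]
[441, -338, 110] 90 [ 1.02  0.7  -0.66  1.86  0.6   0.79  1.61]
[441, -338, 110] 120 [ 0.13  0.76  0.78  1.89 -0.74  0.81 -2.88]
[441, -338, 110] 150 [ 0.21  0.71  0.64  1.89 -0.61  0.75 -2.48]
[441, -338, 110] 180 [ 0.29  0.67  0.5   1.88 -0.48  0.7  -2.08]
[471, -72, 150] -180 [-0.24  0.51  0.48  2.06 -0.38  0.66 -2.65]
[471, -72, 150] -150 [-0.12  0.48  0.31  2.05 -0.24  0.64 -2.27]
[471, -72, 150] -120 [-0.03  0.47  0.17  2.05 -0.13  0.63 -1.87]
[471, -72, 150] -90 [ 0.07  0.47  0.03
[... 911 characters left out ...]
5 -1.02]
[471, -72, 120] -30 [ 0.23  0.52 -0.2   2.07  0.19  0.56 -0.62]
[471, -72, 120] 0 [ 0.32  0.53 -0.33  2.07  0.3   0.58 -0.22]
[471, -72, 120] 30 [ 0.41  0.55 -0.45  2.07  0.41  0.61  0.2 ]
[471, -72, 120] 60 [ 0.49  0.57 -0.57  2.06  0.51  0.65  0.62]
[471, -72, 120] 90 [ 0.55  0.6  -0.67  2.06  0.59  0.68  1.06]
[471, -72, 120] 120 [ 0.77  0.74 -1.06  2.06  0.87  0.88  1.29]
[471, -72, 120] 150 [ 0.77  0.74 -1.06  2.06  0.87  0.88  1.82]
[471, -72, 120] 180 [-0.24  0.56  0.48  2.08 -0.46  0.6  -2.57]
[520.52317701 -75.24844221 478.923817  ] [-2.72597568e-01  4.81910843e-05 -9.62128143e-01]
2.8333 [ 0.13108327  0.22221493 -0.03530211  1.91482132  0.01009206  1.00398208
 -1.4824288 ]
```

View pics/w12.png

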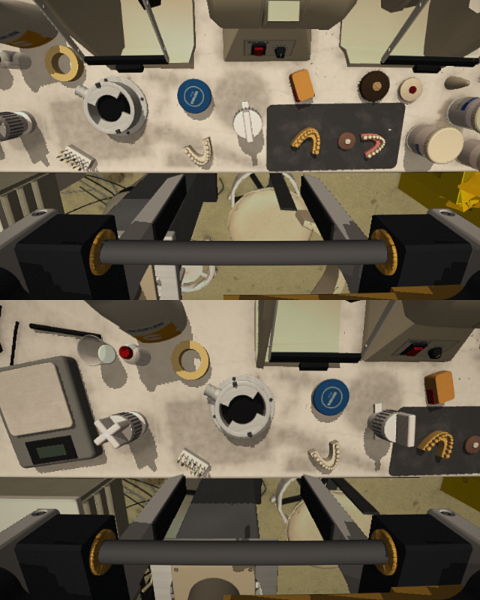

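Both wrist views are clear: the lug cartridge is at about (329,162) in w1 and the head at about (323,145) in w2. I'll extract features from crops.

```bash
python3 - <<'E'
from h import *
a=np.load('w1.npy',allow_pickle=True).item(); b=np.load('w2.npy',allow_pickle=True).item()
def crop(c,x,y,w,k): return cv2.resize(c['img'][y:y+w,x:x+w,::-1],None,fx=k,fy=k,interpolation=cv2.INTER_CUBIC)
cv2.imwrite('pics/z2.png',np.hstack([crop(a,295,125,80,5),crop(b,275,95,100,4)]))
# head: dark bore mask
g=cv2.cvtColor(b['img'],cv2.COLOR_RGB2GRAY); m=(g[95:195,275:375]<60).astype(np.uint8)
n,l,s,ce=cv2.connectedComponentsWithStats(m)
for i in range(1,n):
    if s[i,4]>=4: print(s[i],ce[i]+[275,95], ray(b,ce[i]+[275,95],40)[0])
E
```

```text
[35  8  4  4 12] [311.5 104.5] [529.94093751 -58.75024524  40.        ]
[36 15  5  6 23] [312.86956522 112.17391304] [520.04495541 -60.47296315  40.        ]
[  18   28   61   43 1689] [323.4499704  145.05920663] [476.32626192 -74.55685171  40.        ]
[85 36  3  4  9] [360.88888889 132.66666667] [ 493.03048658 -125.52893218   40.        ]
[10 59  2  3  6] [285.5 155. ] [462.78202823 -21.95325278  40.        ]
[55 82  6  6 26] [332.76923077 179.42307692] [428.15718351 -87.64478969  40.        ]
```

View pics/z2.png

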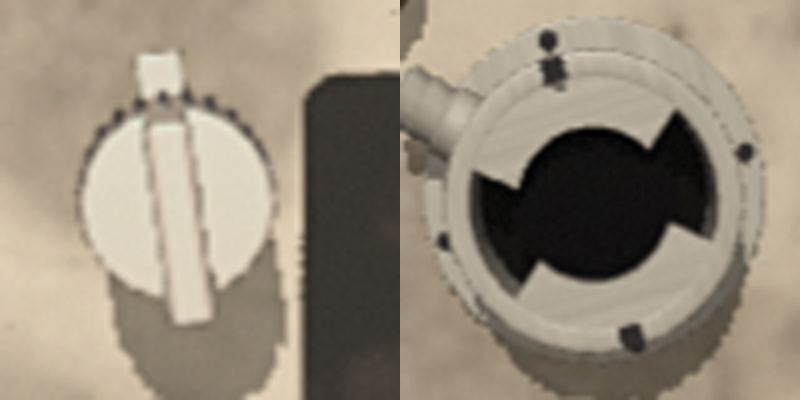

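The left crop shows the wing's top face running from (328.4,149.5) to (333.5,189.3), and the body disc centred at (330,165). The right crop shows the ribs at (312.9,112.2) and (332.8,179.4). I'll cross-check these between views.

```bash
python3 - <<'E'
from h import *
a=np.load('w1.npy',allow_pickle=True).item(); b=np.load('w2.npy',allow_pickle=True).item(); t=np.load('top.npy',allow_pickle=True).item()
def seg(c,p,z):
    P=ray(c,p,z); d=P[1]-P[0]; print(z,P.mean(0).round(1),'len',np.linalg.norm(d).round(1),'ang',np.degrees(np.arctan2(d[1],d[0])).round(1))
print('wing w1');seg(a,[[333.5,189.3],[328.4,149.5]],109)
print('body w1 ext x/y');seg(a,[[295+79/5,165],[295+273/5,165]],75)
print('body w1 centre',ray(a,[[330.2,165]],75))
print('ribs w2');seg(b,[[332.77,179.42],[312.87,112.17]],40)
print('slots w2');seg(b,[[299,153.5],[349.1,139]],40)
print('ribs top');seg(t,[[311.7,225],[301,186]],40)
# automatic: wing top-face mask in w1 (bright), head outer rim bore via circle
g=cv2.cvtColor(a['img'],cv2.COLOR_RGB2GRAY)
print('ribs w1')
m=(g<60).astype(np.uint8); n,l,s,ce=cv2.connectedComponentsWithStats(m)
pr=proj(a,[[520,-60.5,40],[428.2,-87.6,40],[474,-74,40],[441,-338,109]]);print(pr.round(1))
for i in range(1,n):
    if 4<s[i,4]<3000 and min(np.linalg.norm(ce[i]-p) for p in pr)<12: print(ce[i],s[i,4],ray(a,ce[i],40)[0].round(1))
# hood/box heights near head: box front edge in w2 and top
print(ray(b,[[350,85],[485,85]],40).round(0))
E
```

```text
wing w1
109 [ 448.4 -349.6  109. ] len 51.8 ang 7.5
body w1 ext x/y
75 [ 448.9 -349.2   75. ] len 53.5 ang -90.0
body w1 centre [[ 448.86259388 -349.24519281   75.        ]]
ribs w2
40 [474.1 -74.1  40. ] len 95.8 ang 16.5
slots w2
40 [474.7 -75.2  40. ] len 71.7 ang -74.0
ribs top
40 [472.5 -74.6  40. ] len 96.6 ang 16.0
ribs w1
[[130.7 113.1]
 [157.5 175.3]
 [144.3 145. ]
 [321.9 175.4]]
[130.59259259 113.48148148] 27 [519.5 -60.3  40. ]
[147.35362096 142.63867488] 1298 [477.4 -79.2  40. ]
[157.26315789 175.        ] 19 [428.6 -87.3  40. ]
[[ 555. -110.   40.]
 [ 556. -289.   40.]]
```

The measurements agree between views: head axis (474.2,-74.3) with ribs at 16.4°, cartridge axis (448.6,-349.4) with the wing at 7.5°, and sizes within about 2 mm. Next I'll pick the cartridge, and triangulate the height of the grinder visor for clearance.

```bash
python3 - <<'E'
from h import *
b=np.load('w2.npy',allow_pickle=True).item(); s=np.load('side.npy',allow_pickle=True).item()
def P(c):
    return np.array(c['world_to_cam'])[:3]
def u(c,p): return cv2.undistortPoints(np.array(p,float).reshape(-1,1,2),np.array(c['camera_matrix']),np.array(c['distortion'],float)).reshape(-1,2).T
X=cv2.triangulatePoints(P(b),P(s),u(b,[[363,82],[480,82]]),u(s,[[388,168],[412,200]])); print('visor',(X[:3]/X[3]).T.round(0))
r=down(np.radians(-82.5))
arm.command_gripper(60)
arm.movep([448.6,-349.4,190],r)
print('stop',arm.move_straight([448.6,-349.4,104],vel=100,f_stop=8), arm.current_position())
arm.command_gripper(0)
print('w',arm.current_gripper_width(),arm.current_finger_force(),arm.current_position())
arm.move_straight([448.6,-349.4,200],vel=120)
print('w',arm.current_gripper_width(),arm.current_finger_force(),arm.current_force(),arm.current_time_s())
c=snap('side','s2.png'); np.save('s2',c)
cv2.imwrite('pics/s2c.png',cv2.resize(cv2.imread('pics/s2.png')[120:400,240:560],None,fx=2,fy=2))
E
```

```text
visor [[ 554. -116.  142.]
 [ 550. -227.  157.]]
stop False [ 449.06208321 -349.63822252  104.55848682]
w 11.25662841991658 29.99138832092285 [ 448.59319878 -349.28902188  103.9762853 ]
w 11.162130863018318 29.983249604701996 [-0.18653452  1.40000655 -1.69138583] 7.4417
```

View pics/s2c.png

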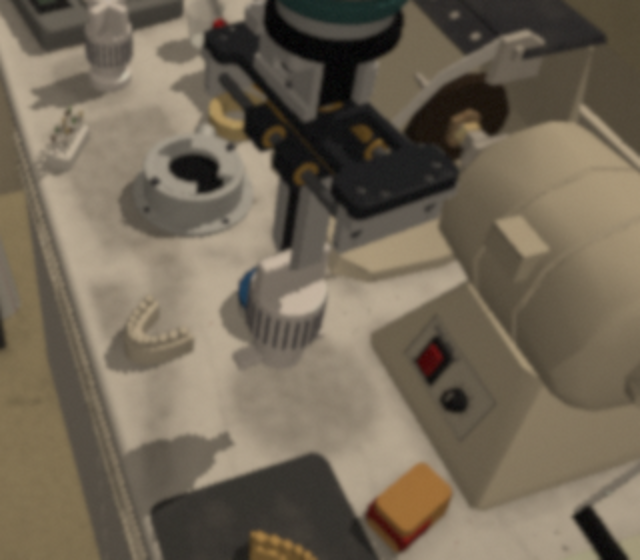

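The cartridge is held upright. The visor's lower edge sits at z≈150, x≈552, so the turn clears it. Next: move over the head, lower and press.

```bash
python3 - <<'E'
from h import *
H=[474.2,-74.3]; r=down(np.radians(16.4))
arm.movep(H+[200],r)
arm.move_straight(H+[165],vel=100)
arm.hold(.2); f0=np.array(arm.current_force())
print('stop',arm.move_straight(H+[136],vel=50,f_stop=7),arm.current_position(),np.array(arm.current_force())-f0)
if arm.current_position()[2]<138:
    print('stop',arm.move_straight(H+[125],vel=40,f_stop=25),arm.current_position(),np.array(arm.current_force())-f0)
print(arm.current_gripper_width(),arm.current_torque(),arm.current_time_s())
c=snap('side','s3.png')
cv2.imwrite('pics/s3c.png',cv2.resize(cv2.imread('pics/s3.png')[120:270,240:440],None,fx=3,fy=3))
E
```

```text
stop False [474.27714697 -74.20848589 135.93109496] [-0.21858207 -0.28819142 -0.80563897]
stop False [474.56128726 -74.33101245 125.17745749] [ 0.32304193 -0.50930052  4.89617945]
11.107902452261396 [-0.10738817 -0.10118146 -0.04393915] 10.425
```

View pics/s3c.png

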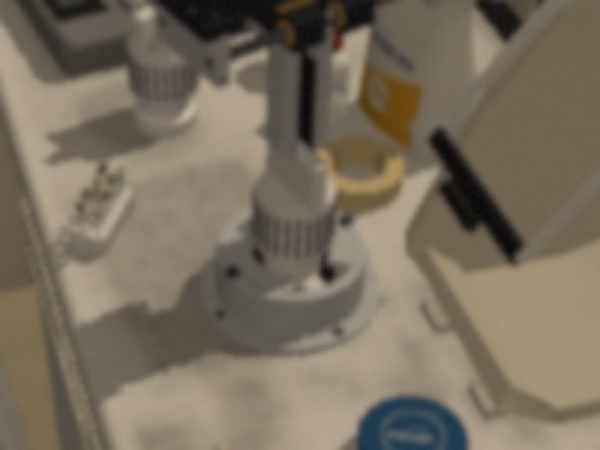

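The cartridge is in through the slots, and the 5.7 N matches the plate pressed about 9 mm. Now the clockwise turn.

```bash
python3 - <<'E'
from h import *
H=[474.2,-74.3]
for a in np.arange(15,91,15):
    arm.movep(H+[125],down(np.radians(16.4-a)))
    t=arm.current_torque(); print(a,np.round(arm.current_position(),1),np.round(arm.current_force(),1),np.round(t,2))
    if abs(t[2])>2: print('resist');break
R=Ro.from_rotvec(arm.current_tool_rot()).as_matrix();print(np.degrees(np.arctan2(R[1,1],R[0,1])))
arm.move_straight(H+[130],vel=30); arm.hold(.2)
print(np.round(arm.current_force(),1),arm.current_gripper_width(),arm.current_time_s())
E
```

```text
15 [474.7 -74.2 125.3] [0.6 0.5 4.4] [ 0.04 -0.22 -0.  ]
30 [474.4 -74.2 125.2] [0.6 0.8 5. ] [-0.01 -0.25 -0.01]
45 [474.2 -74.3 125. ] [ 0.9 -0.1  3.8] [-0.02 -0.2  -0.  ]
60 [474.1 -74.3 124.9] [0.3 0.3 2.9] [-0.09 -0.19  0.03]
75 [474.  -74.3 124.9] [ 0.2 -0.3  2.9] [-0.16 -0.12 -0.02]
90 [474.  -74.3 124.9] [ 0.  -0.2  3.3] [-0.16 -0.1  -0.03]
-73.03819403607568
[ 1.1  0.3 -1.5] 11.228595068658489 12.8
```

```bash
python3 - <<'E'
from h import *
H=[474.2,-74.3]
arm.command_gripper(50); arm.hold(.2)
arm.move_straight(H+[230],vel=100)
arm.movep([440,-200,300],down(np.radians(-90)))
c=snap('wrist','w4.png');np.save('w4',c);s=snap('side','s4.png');print(arm.current_time_s())
p=proj(c,[474,-74,80])[0].astype(int);print(p,proj(c,[[474.2,-74.3,135],[474.2,-74.3,101]]))
q=proj(s,[474,-74,80])[0].astype(int)
f=lambda n,p:cv2.resize(cv2.imread('pics/'+n)[max(p[1]-50,0):p[1]+50,max(p[0]-50,0):p[0]+50],(400,400),interpolation=cv2.INTER_CUBIC)
cv2.imwrite('pics/z4.png',np.hstack([f('w4.png',p),f('s4.png',q)]))
E
```

```text
15.65
[223 149] [[208.57477148 155.31736783]
 [218.61379418 151.46594988]]
```

View pics/z4.png

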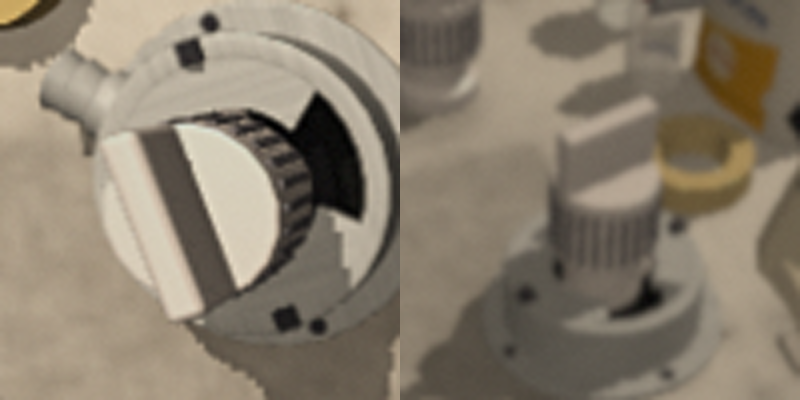

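The wing lines up with the ribs and the cartridge stands in the head with its slots uncovered. I'll check the numbers, then hand in.

```bash
python3 - <<'E'
from h import *
c=np.load('w4.npy',allow_pickle=True).item()
P=ray(c,[[219.75,177],[203.5,133.5]],135);d=P[1]-P[0];print(P.mean(0),np.linalg.norm(d),np.degrees(np.arctan2(d[1],d[0])))
print('disc',ray(c,[[220.5,153.5]],101)); print('ribs',ray(c,[[173+189/4,99+53/4],[173+288/4,99+319/4]],40).mean(0))
print(arm.current_force(),arm.current_time_s())
E
```

```text
[473.86611619 -77.75450845 135.        ] 49.30102323511765 15.936680117984453
disc [[471.7751861  -76.36473472 101.        ]]
ribs [473.73955087 -74.30916849  40.        ]
[0.48503082 0.56093193 0.40541369] 15.65
```

```bash
python3 -c "
from h import *
print(arm.finish_job())"
```

```text
the job is handed in; nothing more can be done
None
```

I fitted the lug cartridge in the filter head, turned it a quarter turn clockwise and released it; the last images put its wing within 1° of the ribs and its axis about 3 mm off centre. I left the other cartridge alone and handed the job in at about 16 s, but the interface returned no verdict.

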